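# Turn the crooked forecourt pavers until they drop flush

## Task

The two jigsaw pavers in the ash platform by the toy station lie crooked on top of their cut-outs. Without lifting them out of their round wells, nudge each one round until it falls into its cut-out, and make sure both end up lying flush with the platform; leave the other toys where they are.

Things in the scene. Friction and masses are not known exactly. Their poses are not given: they have to be found in the camera images.
- platform: Fixed ash platform piece, 140 mm (its x) by 270 mm (its y) by 22 mm high, origin at the centre of its underside, z up. Two round wells of radius 50.3 mm, 65 mm either side of its middle along its y. In each well a brown ledge lies 8 mm below the platform's top, pierced by a three-armed cut-out 10 mm deeper: slots 29 mm wide for the pavers' tabs, 120 degrees apart.
- well_left (a point): Centre of the well on the platform's +y side, level with the platform's top (22 mm above the table). Axes as the platform's. How the cut-out is turned in this well differs each time and is not given: it is partly seen between the paver's tabs, or found by feel.
- well_right (a point): Centre of the well on the platform's -y side, level with the platform's top, 22 mm above the table. Its cut-out is turned differently from the other's, also unknown. Each cut-out takes a paver in any of three positions 120 degrees apart.
- teal_top (a point): Centre of the flat top of the teal jigsaw paver (z up, x towards its knob). Wood, 18 mm thick, about 90 g: hub of radius 33 mm with three round-ended tabs 24 mm wide, 120 degrees apart, reaching 49.7 mm from the centre; knob on one tab, pale dots on the others. Crooked, its top is 32 mm above the table; once it matches the cut-out it falls 10 mm by its own weight, to 22 mm: flush.
- teal_knob (a point): Centre of the teal paver's knob: upright beech cylinder 16 mm across and 25 mm tall on the paver's top, 36 mm from the paver's centre; this point is 12.5 mm above the paver's top. While crooked, the paver is centred by the well's 8 mm lip and turns either way against light friction (waxed wood, under 1 N at the knob).
- brick_top (a point): Centre of the flat top of the brick-orange jigsaw paver (z up, x towards its knob); sizes and heights as the teal one's. A paver that has fallen in can turn only some 4 degrees either way, so further pushing at the knob meets a hard stop; it may hang a little tilted until pressed down on the hub.
- brick_knob (a point): Centre of the brick-orange paver's knob: same sizes and place on the paver as the teal one's.
- mail_car: Bystander: teal wooden mail car with white roof, 38 x 85 x 62 mm, origin under its centre.
- bell_tower: Bystander: red wooden bell tower, 60 x 60 x 172 mm, origin under its centre.
- buffer_stop: Bystander: short beech buffer stop, 50 x 45 x 47 mm, origin under its centre.
- tree: Bystander: green toy fir, 52 mm across and 95 mm tall, origin under its centre.
- engine: Bystander: yellow toy engine, 38 x 80 x 67 mm, origin under its centre.
Not all that is in view belongs to the job. Leave any blue look-alike of the part that bears teal_top alone.

How it is judged:
By the outcome, as a careful person would: the job done as asked, in the order asked, and still so for the second after the job is handed in, with the robot touching nothing.
It also fails if it takes over 67 s, if anything falls off the work surface, if the arm or the gripper's body presses on something with over 40 N, if the wrist force passes 120 N, or if a joint passes its speed limit or range.

## Robot

A 7-joint arm with a two-finger parallel gripper is mounted at the origin on the work surface. World frame = base frame: x ahead of the robot, y to its left, z up, the work surface at z = 0. Lengths are in m, angles in rad, forces in N, time in s.
With the tool pointing down it reaches from about 0.4 to 0.85 m from the base axis. Payload 4.5 kg.
Tool frame: the origin (TCP) lies on the centre line of the jaws, within the pads' length; the fingertips stand 25 mm ahead of it and the grasp point (between the pads) lies 6 mm ahead of it; z points along the fingers, y is the direction in which the jaws open and shut (so a half turn about z gives the same grasp; the last joint's range is limited). The gripper opens to 88 mm and grips with 3 to 60 N. Pads are 18 mm wide; open, the fingers measure 123 mm over their backs; the gripper's body (75 mm by 187 mm) begins 45 mm behind the grasp point.
Start: joints at [1.314, 0.689, -0.195, 1.565, 0.157, 0.902, -0.215], TCP at [0.179, -0.599, 0.264] pointing down, gripper open.
Joint ranges: [-3.01, 3.01], [-0.46, 2.08], [-1.47, 1.51], [0.13, 2.56], [-1, 4.14], [0.04, 2.09], [-2.66, 2.66]. Speed limits (rad/s): [2.57, 2.57, 3.14, 3.14, 3.14, 3.14, 3.14].

## Interface

Orientations are given as a unit quaternion [x, y, z, w].
In Python, from plant import r, eyes gives the robot as it stands.
- The arm moves only by the tool servo_tool, never from a script. Its argument "deltas" is a list of rows, each an object of numbers: "dx", "dy", "dz": the shift along the tool's x, y, z in units of 60 mm (1.0 is 60 mm); "ax", "ay", "az": the turn, a rotation vector about the tool's x, y, z in units of 6 degrees (1.0 is 6 degrees); "hand": the finger opening in mm, from 0 to 88.1. A call has 1 to 10 rows; each row is the pose to reach, as a shift and turn from the pose commanded when the call began, along the tool's axes at that moment; what a row does not reach only later rows make up. A row lasts 1/8 s, in which the tool goes at most 62.5 mm and 10.7 degrees, less where a joint would pass 70% of its speed; a pose out of reach is approached as far as the arm can. A call with a gripper value outside its range is refused whole. The fingers move at their own pace and stop on an object; "newtons" is the grip in N (left out, the last holds). Time passes only in rows, so rows that repeat a pose let the fingers close. It gives the time, the measured TCP pose, the force and the opening at its end, in the units of the state.
- r.get_state(): the state, without advancing time (a new reading comes with each control period).
- eyes.snapshot(name): name is "scene" or "side" or "wrist"; returns (picture, depth): 400x640x3 uint8, red, green, blue; 400x640 float32, m along the optical axis (not along the pixel's ray), 0 where there is no reading.
- eyes.camera_model(name): a dict with "fx", "fy", "cx", "cy" (pixels), "pose" (4x4, takes a point from camera to world coordinates). Camera axes: x right, y up, looking along -z (the intrinsics and any distortion apply to the point x, -y, -z); pixel columns grow to the right and rows downward; lengths in m; the calibration is good to about 2 mm. A picture is of the moment at which its call begins: read the wrist's pose just before it. camera_model takes no time and is no camera call; for the wrist camera it gives the pose at the moment of the call.
- r.finish_job(): hands the job in, once; it reports no verdict.
The state is a dict: "clock": time; "q": joint angles; "qd": joint speeds; "joint_torque": joint torques, N m; "tool_pos": TCP position; "eef_rot": TCP orientation; "contact_force": force on the tool from outside, world axes, zero at the start; "moment": the same for the moment, N m; "opening": opening from 0.0 (shut) to 1.0 (fully open).
Only numpy, scipy, OpenCV 4.12 (cv2) and the standard library are available. Lean on these libraries where they do the work, as an engineer would, in place of code of your own. Each camera call takes 0.05 s, during which the arm holds its last target.

## Working session

There is one attempt and no reset: what is moved stays moved. The work goes in short steps, Python scripts to look and compute and a tool call to move; the robot and the scene stay as the last step left them, time stands still between calls to the robot, and variables do not carry over. Pictures are saved under pics/ and viewed, and the job is handed in when it is done.

Besides the shell and the picture viewer there is one more tool, called after "Request:" as name(argument=value, ...) on one line, values as JSON. servo_tool: Moves the arm, as the interface text tells. Its arguments: {"type":"object","properties":{"deltas":{"type":"array","items":{"type":"object","properties":{"dx":{"type":"number"},"dy":{"type":"number"},"dz":{"type":"number"},"ax":{"type":"number"},"ay":{"type":"number"},"az":{"type":"number"},"hand":{"type":"number"}}}},"newtons":{"type":"number"}},"required":["deltas"]}

```bash
mkdir -p pics; cat > h.py <<'E'
import numpy as np,cv2
from plant import r,eyes
def snap(n,f):
    m=eyes.camera_model(n);p,d=eyes.snapshot(n)
    cv2.imwrite(f'pics/{f}.png',p[:,:,::-1]);np.savez(f'pics/{f}.npz',p=p,d=d,**{k:np.array(v) for k,v in m.items() if k in('fx','fy','cx','cy','pose')})
    return p,d,m
def w(f,u,v,z=None):
    a=np.load(f'pics/{f}.npz');P=a['pose']
    ray=np.array([(u-a['cx'])/a['fx'],-(v-a['cy'])/a['fy'],-1.])
    if z is None:
        return P[:3,:3]@(ray*a['d'][int(v),int(u)])+P[:3,3]
    R=P[:3,:3]@ray; return P[:3,3]+R*(z-P[2,3])/R[2]
E
python3 - <<'E'
from h import *
for n in('scene','side','wrist'):
    p,d,m=snap(n,n+'0');print(n,m)
print(r.get_state())
E
```

```text
scene {'fx': 369.8202614082717, 'fy': 369.8202614082717, 'cx': 323.043849904028, 'cy': 206.496424955637, 'pose': array([[ 0.82246065, -0.47241082,  0.31683827,  0.96407719],
       [ 0.56860135,  0.66728123, -0.48106992, -0.60021545],
       [ 0.0158424 ,  0.57581575,  0.81742599,  1.08985663],
       [ 0.        ,  0.        ,  0.        ,  1.        ]])}
side {'fx': 510.6222829602723, 'fy': 510.6222829602723, 'cx': 318.55378252108335, 'cy': 197.81800702029426, 'pose': array([[-0.88784838,  0.36266147, -0.28319943,  0.12773721],
       [-0.45998092, -0.68354755,  0.56672771,  0.87386994],
       [ 0.01195003,  0.63343461,  0.77370394,  1.26899397],
       [ 0.        ,  0.        ,  0.        ,  1.        ]])}
wrist {'fx': 351.850620410182, 'fy': 351.850620410182, 'cx': 321.7885378350275, 'cy': 199.75678633224484, 'pose': array([[ 2.87554550e-01,  9.09184975e-01,  3.01156207e-01,
         2.57940877e-01],
       [-9.57763825e-01,  2.73269472e-01,  8.95111813e-02,
        -5.75467762e-01],
       [-9.14576590e-04, -3.14175869e-01,  9.49364360e-01,
         3.84047416e-01],
       [ 0.00000000e+00,  0.00000000e+00,  0.00000000e+00,
         1.00000000e+00]])}
{'clock': 0.15, 'q': array([ 1.313816  ,  0.68978506, -0.19453313,  1.56606274,  0.15729255,
        0.90251585, -0.21510125]), 'qd': array([ 0.00147039, -0.00335583,  0.00044102, -0.00177369,  0.00250601,
       -0.00091124,  0.00029048]), 'joint_torque': array([-2.16558758e-03, -5.27858341e+01, -1.26882613e+00, -1.53586954e+01,
       -5.24890074e-02,  3.85847379e-03,  1.23271698e-04]), 'tool_pos': array([ 0.17903583, -0.59835627,  0.2631096 ]), 'eef_rot': array([ 9.89444965e-01,  1.44907498e-01, -1.46324245e-04, -6.75408997e-04]), 'contact_force': array([ 0.46928693, -0.6401834 , -0.09795179]), 'moment': array([-0.04687644,  0.00895598,  0.03355096]), 'opening': 0.9989813386873946}
```

View pics/scene0.png

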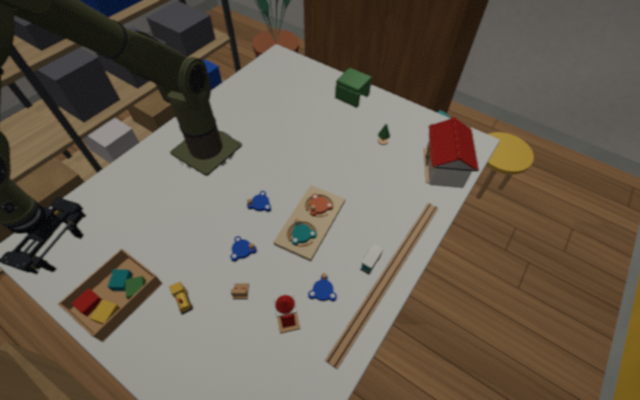

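View pics/side0.png

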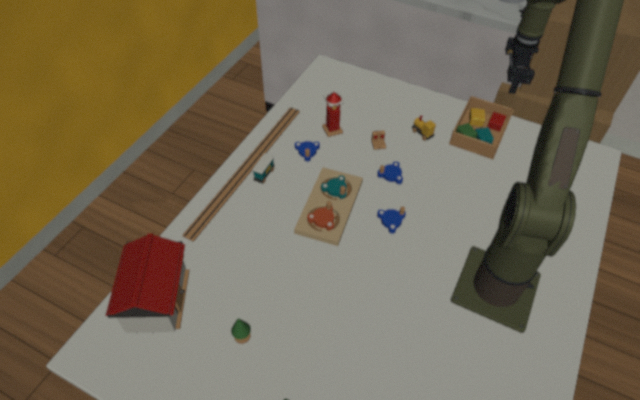

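View pics/wrist0.png

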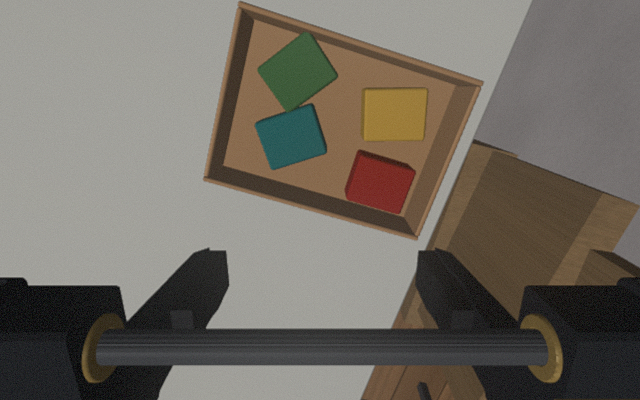

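The scene view shows the platform near px (311,222), with teal at (302,233) and brick at (320,204). The bell tower is at (287,305) and the mail car at (372,258).

```bash
python3 - <<'E'
from h import *
p=cv2.imread('pics/scene0.png')[180:264,262:358];cv2.imwrite('pics/sc.png',cv2.resize(p,None,fx=7,fy=7,interpolation=cv2.INTER_CUBIC))
p=cv2.imread('pics/side0.png')[162:250,285:375];cv2.imwrite('pics/sd.png',cv2.resize(p,None,fx=6.6,fy=6.6,interpolation=cv2.INTER_CUBIC))
for n,u,v in [('teal',302,233),('brick',320,204),('tower',287,303),('car',372,255),('buf',240,291),('tree',384,135),('eng',180,296),('blue',241,249),('blue2',260,203),('blue3',322,290)]:print(n,w('scene0',u,v).round(3))
E
```

```text
teal [ 0.558 -0.107  0.032]
brick [0.538 0.026 0.03 ]
tower [ 0.703 -0.36   0.165]
car [ 0.796 -0.06   0.064]
buf [ 0.534 -0.38   0.048]
tree [0.564 0.432 0.058]
eng [ 0.404 -0.493  0.054]
blue [ 0.425 -0.263  0.016]
blue2 [ 0.361 -0.09   0.026]
blue3 [ 0.724 -0.229  0.02 ]
```

View pics/sc.png

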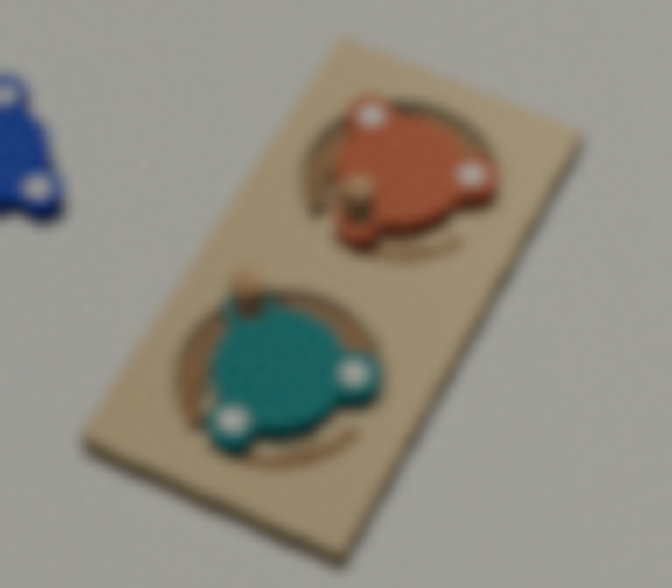

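View pics/sd.png

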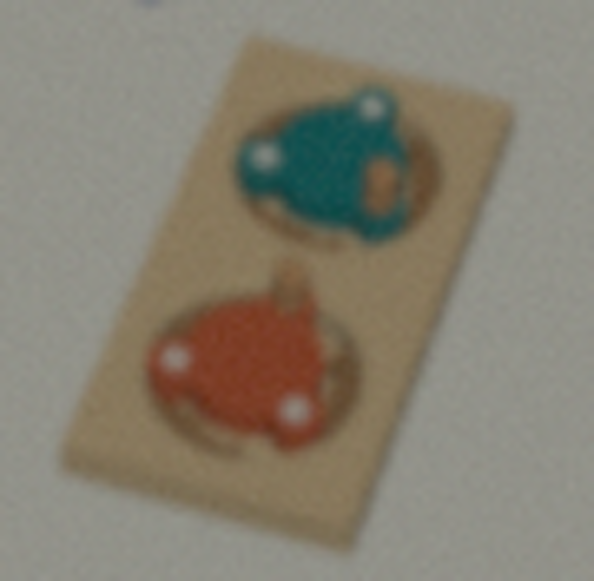

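```bash
cat >> h.py <<'E'
from scipy.spatial.transform import Rotation as Ro
def delta(p,yaw=None,st=None):
    st=st or r.get_state();R=Ro.from_quat(st['eef_rot']);d=R.inv().apply(np.array(p)-st['tool_pos'])/.06
    o=d.round(3)
    if yaw is not None:
        T=Ro.from_matrix(np.array([[np.cos(yaw),np.sin(yaw),0],[np.sin(yaw),-np.cos(yaw),0],[0,0,-1]]))
        return o,(np.degrees((R.inv()*T).as_rotvec())/6).round(3)
    return o
E
python3 - <<'E'
from h import *
c=np.array([w('scene0',262+u/7,180+v/7,.022) for u,v in[(345,38),(583,137),(342,555),(88,440)]])
print(c.round(4),c.mean(0).round(4));e=c[0]-c[3];print(np.linalg.norm(e),np.degrees(np.arctan2(e[1],e[0])));e=c[1]-c[2];print(np.linalg.norm(e),np.degrees(np.arctan2(e[1],e[0])))
s=[w('side0',285+u/6.6,162+v/6.6,.022) for u,v in[(250,38),(512,105),(355,530),(65,450)]];print(np.array(s).round(4),np.mean(s,0))
print(delta([.575,-.04,.27]), delta([.575,-.04,.27],.29))
E
```

```text
[[ 0.461   0.0812  0.022 ]
 [ 0.598   0.0993  0.022 ]
 [ 0.6361 -0.1647  0.022 ]
 [ 0.5031 -0.1847  0.022 ]] [ 0.5495 -0.0422  0.022 ]
0.26918979436672263 99.00738171513329
0.26674480190706723 98.20593418052916
[[ 0.6308 -0.1607  0.022 ]
 [ 0.4958 -0.1815  0.022 ]
 [ 0.4535  0.083   0.022 ]
 [ 0.5893  0.1051  0.022 ]] [ 0.54235177 -0.03850773  0.022     ]
[ 8.991 -7.023 -0.106] (array([ 8.991, -7.023, -0.106]), array([-0.013,  0.001,  0.008]))
```

Request:
servo_tool(deltas=[{"dx":0.8,"dy":-0.6},{"dx":1.6,"dy":-1.2},{"dx":2.4,"dy":-1.85},{"dx":3.2,"dy":-2.5},{"dx":4.0,"dy":-3.1},{"dx":4.8,"dy":-3.75},{"dx":5.6,"dy":-4.4},{"dx":6.4,"dy":-5.0},{"dx":7.2,"dy":-5.6},{"dx":8.0,"dy":-6.25}])

```text
schema error: expected keys dx, dy, dz, ax, ay, az, hand
```

Request:
servo_tool(deltas=[{"dx":0.7,"dy":-0.55},{"dx":1.0,"dy":-0.77,"hand":0},{"dx":1.0,"dy":-0.77,"hand":0},{"dx":1.0,"dy":-0.77,"hand":0},{"dx":1.0,"dy":-0.77,"hand":0}])

```text
schema error: expected keys dx, dy, dz, ax, ay, az, hand
```

```bash
python3 - <<'E'
from h import *
print(r.get_state());snap('wrist','w1')
E
```

```text
{'clock': 0.15, 'q': array([ 1.313816  ,  0.68978506, -0.19453313,  1.56606274,  0.15729255,
        0.90251585, -0.21510125]), 'qd': array([ 0.00147039, -0.00335583,  0.00044102, -0.00177369,  0.00250601,
       -0.00091124,  0.00029048]), 'joint_torque': array([-2.16558758e-03, -5.27858341e+01, -1.26882613e+00, -1.53586954e+01,
       -5.24890074e-02,  3.85847379e-03,  1.23271698e-04]), 'tool_pos': array([ 0.17903583, -0.59835627,  0.2631096 ]), 'eef_rot': array([ 9.89444965e-01,  1.44907498e-01, -1.46324245e-04, -6.75408997e-04]), 'contact_force': array([ 0.46928693, -0.6401834 , -0.09795179]), 'moment': array([-0.04687644,  0.00895598,  0.03355096]), 'opening': 0.9989813386873946}
```

View pics/w1.png

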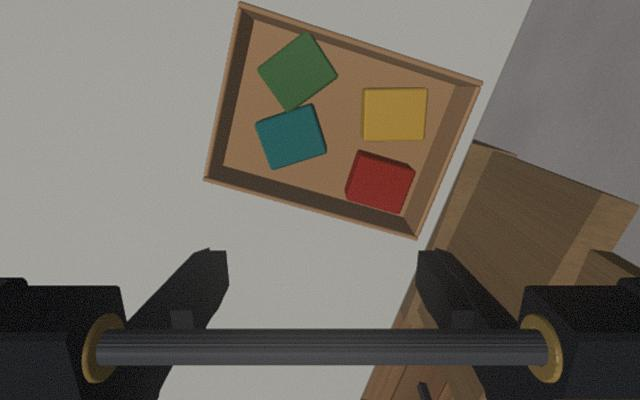

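Request:
servo_tool(deltas=[{"dx":0.8,"dy":-0.6,"dz":0,"ax":0,"ay":0,"az":0,"hand":0},{"dx":1.6,"dy":-1.2,"dz":0,"ax":0,"ay":0,"az":0,"hand":0},{"dx":2.4,"dy":-1.85,"dz":0,"ax":0,"ay":0,"az":0,"hand":0},{"dx":3.2,"dy":-2.5,"dz":0,"ax":0,"ay":0,"az":0,"hand":0},{"dx":4.0,"dy":-3.1,"dz":0,"ax":0,"ay":0,"az":0,"hand":0},{"dx":4.8,"dy":-3.75,"dz":0,"ax":0,"ay":0,"az":0,"hand":0},{"dx":5.6,"dy":-4.4,"dz":0,"ax":0,"ay":0,"az":0,"hand":0},{"dx":6.4,"dy":-5.0,"dz":0,"ax":0,"ay":0,"az":0,"hand":0},{"dx":7.2,"dy":-5.6,"dz":0,"ax":0,"ay":0,"az":0,"hand":0},{"dx":8.0,"dy":-6.25,"dz":0,"ax":0,"ay":0,"az":0,"hand":0}])

```text
clock: 1.45
tool_pos: [0.5326, -0.1005, 0.2637]
eef_rot: [0.989, 0.145, 0.0, 0.0]
contact_force: [1.3, -0.8, -0.0]
opening: 0.006
```

Request:
servo_tool(deltas=[{"dx":0.7,"dy":-0.55,"dz":0,"ax":0,"ay":0,"az":0,"hand":0},{"dx":1.0,"dy":-0.77,"dz":0,"ax":0,"ay":0,"az":0,"hand":0},{"dx":1.0,"dy":-0.77,"dz":0,"ax":0,"ay":0,"az":0,"hand":0},{"dx":1.0,"dy":-0.77,"dz":0,"ax":0,"ay":0,"az":0,"hand":0}])

```text
clock: 1.95
tool_pos: [0.5745, -0.0432, 0.2635]
eef_rot: [0.99, 0.143, -0.001, 0.001]
contact_force: [-0.1, -0.1, 0.3]
opening: 0.005
```

```bash
python3 - <<'E'
from h import *
s=r.get_state()
print(s['clock'],s['tool_pos'],s['eef_rot'],s['qd'].round(3),s['contact_force'],s['opening']);snap('wrist','w1')
E
```

```text
1.95 [ 0.5745305  -0.04315702  0.26353045] [ 9.89678971e-01  1.43296369e-01 -9.63783034e-04  8.69148555e-04] [ 0.011 -0.006  0.003  0.002 -0.002 -0.002 -0.002] [-0.10390492 -0.10506859  0.34405658] 0.004834253280340281
```

View pics/w1.png

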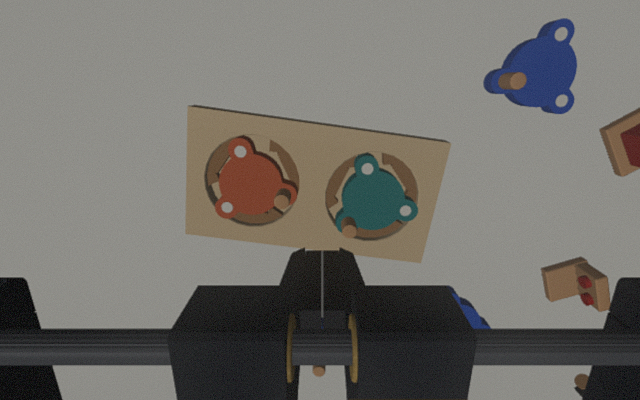

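```bash
python3 - <<'E'
from h import *
p=cv2.imread('pics/w1.png')
cv2.imwrite('pics/w1b.png',cv2.resize(p[125:237,195:307],(600,600),interpolation=cv2.INTER_CUBIC))
cv2.imwrite('pics/w1t.png',cv2.resize(p[140:252,315:427],(600,600),interpolation=cv2.INTER_CUBIC))
E
```

```text
(no output)
```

View pics/w1b.png

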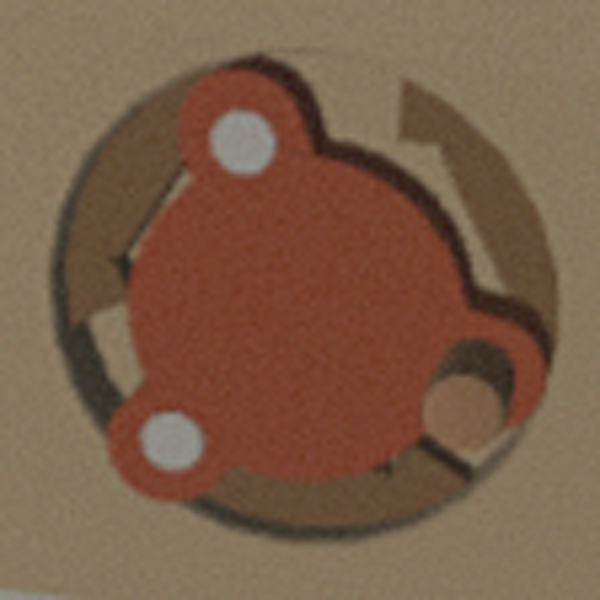

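View pics/w1t.png

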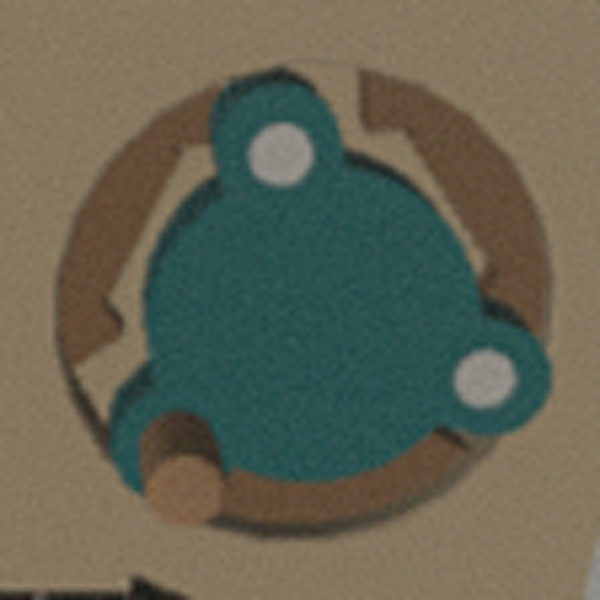

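```bash
python3 - <<'E'
from h import *
k=112/600
def W(o,uv,z): return w('w1',o[0]+uv[0]*k-.4,o[1]+uv[1]*k-.4,z)[:2]
ob=(195,125);ot=(315,140)
# platform corners (top z=.022)
c=np.array([w('w1',u,v,.022)[:2] for u,v in[(190,107),(449,143),(421,262),(187,234)]]);print('plat',c.round(4),c.mean(0))
for a,b in((0,1),(3,2)):
    e=c[a]-c[b];print(np.linalg.norm(e),np.degrees(np.arctan2(e[1],e[0])))
def circ(P):
    P=np.array(P);A=np.c_[2*P,np.ones(len(P))];x=np.linalg.lstsq(A,(P**2).sum(1),rcond=None)[0];return x[:2],np.sqrt(x[2]+x[:2]@x[:2])
for nm,o,rim,dots,knob,edges in[('brick',ob,[(55,270),(65,220),(300,545),(400,520),(557,300),(180,70),(480,130),(110,140)],[(243,142),(172,440)],(462,412),[((400,80),(400,140),1),((75,325),(125,300),-1),((470,470),(430,445),-1)]),
  ('teal',ot,[(55,300),(75,210),(300,537),(400,515),(551,280),(190,85),(480,150)],[(281,154),(485,378)],(184,488),[((362,70),(362,130),1),((75,365),(120,325),-1),((218,82),(216,140),-1),((470,450),(440,428),0)])]:
    ct,R=circ([W(o,q,.022) for q in rim]);print(nm,'well',ct.round(4),R)
    d=[W(o,q,.032) for q in dots];kn=W(o,knob,.057)
    C=kn*0
    print(' knob',kn.round(4),'r',np.linalg.norm(kn-ct),'ang',np.degrees(np.arctan2(*(kn-ct)[::-1])))
    for q in d:print(' dot',q.round(4),np.linalg.norm(q-ct),np.degrees(np.arctan2(*(q-ct)[::-1])))
    for a,b,_ in edges:
        for q in(a,b):
            q=W(o,q,.014)-ct;rr=np.linalg.norm(q);an=np.degrees(np.arctan2(q[1],q[0]));h=np.degrees(np.arcsin(.0145/rr));print('  edge r%.4f ang %.1f axis %.1f or %.1f'%(rr,an,an-h,an+h))
E
```

```text
plat [[ 0.5943  0.0985]
 [ 0.6345 -0.1635]
 [ 0.498  -0.1866]
 [ 0.4565  0.0781]] [ 0.54580934 -0.0433992 ]
0.26503838350444847 98.71652131754895
0.2679904372091452 98.918037959874
brick well [0.5364 0.022 ] 0.0500457383781217
 knob [ 0.5361 -0.0138] r 0.035846768173140066 ang -90.43988700668265
 dot [0.5675 0.0395] 0.035681164725989166 29.445770925472207
 dot [0.5052 0.0403] 0.03619933742243859 149.64455451445676
  edge r0.0478 ang -7.5 axis -25.2 or 10.1
  edge r0.0370 ang -14.2 axis -37.3 or 8.8
  edge r0.0496 ang 113.7 axis 96.7 or 130.7
  edge r0.0385 ang 107.9 axis 85.8 or 130.0
  edge r0.0485 ang -124.8 axis -142.2 or -107.4
  edge r0.0392 ang -129.0 axis -150.8 or -107.3
teal well [ 0.5551 -0.105 ] 0.05012294803346315
 knob [ 0.5255 -0.0876] r 0.034374686588095275 ang 149.6077834827759
 dot [ 0.587  -0.0892] 0.03560321883570862 26.35413086849664
 dot [ 0.5553 -0.1429] 0.037924014572044244 -89.70617214353135
  edge r0.0493 ang 2.8 axis -14.3 or 19.9
  edge r0.0378 ang -2.6 axis -25.1 or 20.0
  edge r0.0470 ang 124.1 axis 106.2 or 142.1
  edge r0.0360 ang 115.2 axis 91.5 or 139.0
  edge r0.0485 ang 36.8 axis 19.4 or 54.2
  edge r0.0377 ang 43.1 axis 20.4 or 65.7
  edge r0.0514 ang -114.1 axis -130.5 or -97.7
  edge r0.0431 ang -114.8 axis -134.5 or -95.1
```

```bash
python3 - <<'E'
from h import *
print(r.get_state()['q'].round(2));print(delta([.5255,-.088,.11],np.radians(-35)))
E
```

```text
[ 0.06  0.62 -0.12  1.72  0.1   0.81 -1.38]
(array([-0.991,  0.48 ,  2.563]), array([0.02 , 0.011, 8.575]))
```

Request:
servo_tool(deltas=[{"dx":-0.16,"dy":0.08,"dz":0.4,"ax":0,"ay":0,"az":1.4,"hand":28},{"dx":-0.33,"dy":0.16,"dz":0.8,"ax":0,"ay":0,"az":2.9,"hand":28},{"dx":-0.5,"dy":0.24,"dz":1.2,"ax":0,"ay":0,"az":4.3,"hand":28},{"dx":-0.66,"dy":0.32,"dz":1.6,"ax":0,"ay":0,"az":5.7,"hand":28},{"dx":-0.83,"dy":0.4,"dz":2.0,"ax":0,"ay":0,"az":7.1,"hand":28},{"dx":-0.99,"dy":0.48,"dz":2.4,"ax":0.02,"ay":0.01,"az":8.57,"hand":28},{"dx":-0.99,"dy":0.48,"dz":2.56,"ax":0.02,"ay":0.01,"az":8.57,"hand":28},{"dx":-0.99,"dy":0.48,"dz":2.56,"ax":0.02,"ay":0.01,"az":8.57,"hand":28}])

```text
clock: 3.0
tool_pos: [0.5271, -0.0856, 0.1101]
eef_rot: [0.955, -0.298, 0.0, -0.001]
contact_force: [1.3, 0.4, -0.5]
opening: 0.317
```

```bash
python3 - <<'E'
from h import *
s=r.get_state()
print(s['clock'],s['tool_pos'],s['opening']);snap('wrist','w2')
print(delta([.5250,-.088,.062],np.radians(-35)))
E
```

```text
3.0 [ 0.52707155 -0.08559179  0.11009451] 0.31715756789994126
(array([-0.012,  0.065,  0.81 ]), array([-0.029, -0.008,  0.055]))
```

View pics/w2.png

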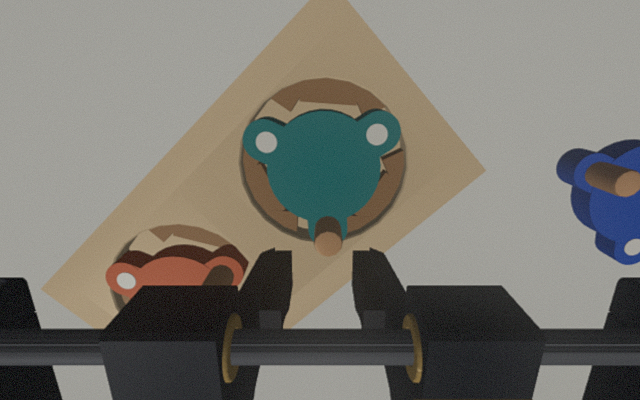

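Request:
servo_tool(deltas=[{"dx":0,"dy":0.05,"dz":0.3,"ax":0,"ay":0,"az":0,"hand":28},{"dx":0,"dy":0.05,"dz":0.6,"ax":0,"ay":0,"az":0,"hand":28},{"dx":0,"dy":0.05,"dz":0.8,"ax":0,"ay":0,"az":0,"hand":28},{"dx":0,"dy":0.05,"dz":0.8,"ax":0,"ay":0,"az":0,"hand":28},{"dx":0,"dy":-0.02,"dz":0.8,"ax":0,"ay":0,"az":0,"hand":28},{"dx":0,"dy":-0.05,"dz":0.8,"ax":0,"ay":0,"az":0,"hand":28},{"dx":0,"dy":-0.07,"dz":0.8,"ax":0,"ay":0,"az":0,"hand":28},{"dx":0,"dy":-0.09,"dz":0.8,"ax":0,"ay":0,"az":0,"hand":28},{"dx":0,"dy":-0.09,"dz":0.8,"ax":0,"ay":0,"az":0,"hand":28}])

```text
clock: 4.18
tool_pos: [0.5304, -0.0805, 0.0622]
eef_rot: [0.954, -0.299, 0.0, -0.001]
contact_force: [-0.3, -0.6, 0.0]
opening: 0.316
```

```bash
python3 - <<'E'
from h import *
s=r.get_state()
print(s['clock'],s['tool_pos'],s['opening'],s['contact_force']);snap('wrist','w3')
for u,v in((320,170),(300,190),(340,190)):print(w('w3',u,v).round(4))
E
```

```text
4.175 [ 0.5303865  -0.08046688  0.0622178 ] 0.31550112757148197 [-0.33653925 -0.63738841  0.04005631]
[ 0.567  -0.105   0.0226]
[ 0.5645 -0.0916  0.023 ]
[ 0.5536 -0.1072  0.0228]
```

View pics/w3.png

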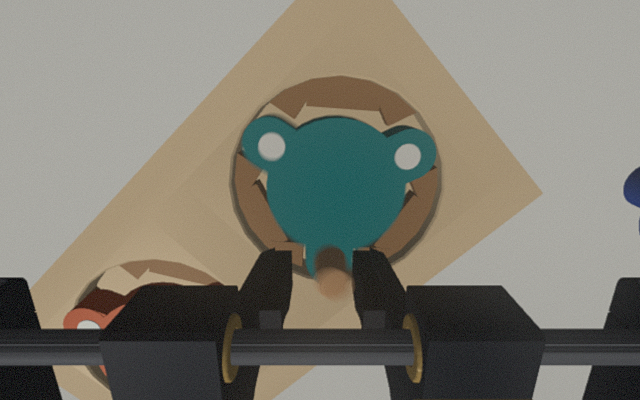

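```bash
python3 - <<'E'
from h import *
for u,v in((320,170),(300,190),(370,190),(340,230),(270,130),(410,140),(320,140),(500,180),(340,30),(190,230)):print(u,v,w('w3',u,v).round(4))
p,d,m=snap('scene','scene3')
for f in('scene0','scene3'):print(f,[w(f,u,v)[2].round(4) for u,v in((302,233),(299,236),(305,231),(320,204),(280,244),(285,250))])
p=cv2.imread('pics/w3.png');cv2.imwrite('pics/w3t.png',cv2.resize(p[65:285,220:450],None,fx=2.6,fy=2.6,interpolation=cv2.INTER_CUBIC))
E
```

```text
320 170 [ 0.567  -0.105   0.0226]
300 190 [ 0.5645 -0.0916  0.023 ]
370 190 [ 0.5454 -0.119   0.0224]
340 230 [ 0.5361 -0.0956  0.0217]
270 130 [ 0.5951 -0.097   0.0229]
410 140 [ 0.5547 -0.1469  0.0207]
320 140 [ 0.5786 -0.113   0.0232]
500 180 [ 0.5146 -0.1721  0.0223]
340 30 [ 0.6112 -0.1457  0.0226]
190 230 [ 0.5787 -0.0347  0.0226]
scene0 [np.float64(0.0321), np.float64(0.0358), np.float64(0.0349), np.float64(0.03), np.float64(0.0198), np.float64(0.0018)]
scene3 [np.float64(0.0178), np.float64(0.0223), np.float64(0.0188), np.float64(0.1468), np.float64(0.0236), np.float64(0.0021)]
```

View pics/w3t.png

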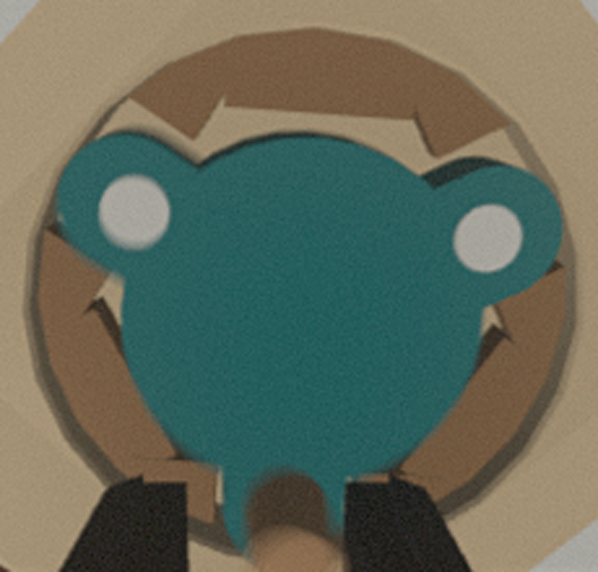

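Teal has dropped: its top reads 22–23 mm, level with the platform. Next I'll lift, close the fingers and press the hub.

```bash
python3 - <<'E'
from h import *
print(delta([.5557,-.107,.10],np.radians(-35)))
E
```

```text
(array([ 0.598,  0.12 , -0.631]), array([-0.022, -0.003,  0.04 ]))
```

Request:
servo_tool(deltas=[{"dx":0,"dy":0.08,"dz":0,"ax":0,"ay":0,"az":0,"hand":28},{"dx":0,"dy":0.08,"dz":-0.4,"ax":0,"ay":0,"az":0,"hand":28},{"dx":0,"dy":0.1,"dz":-0.8,"ax":0,"ay":0,"az":0,"hand":28},{"dx":0.3,"dy":0.12,"dz":-0.8,"ax":0,"ay":0,"az":0,"hand":0},{"dx":0.6,"dy":0.12,"dz":-0.8,"ax":0,"ay":0,"az":0,"hand":0},{"dx":0.6,"dy":0.12,"dz":-0.5,"ax":0,"ay":0,"az":0,"hand":0},{"dx":0.6,"dy":0.12,"dz":-0.2,"ax":0,"ay":0,"az":0,"hand":0},{"dx":0.6,"dy":0.12,"dz":0.1,"ax":0,"ay":0,"az":0,"hand":0},{"dx":0.6,"dy":0.12,"dz":0.2,"ax":0,"ay":0,"az":0,"hand":0},{"dx":0.6,"dy":0.12,"dz":0.22,"ax":0,"ay":0,"az":0,"hand":0}])

```text
clock: 5.52
tool_pos: [0.5553, -0.1067, 0.0482]
eef_rot: [0.954, -0.299, -0.0, -0.001]
contact_force: [0.5, -0.5, 1.2]
opening: 0.005
```

Request:
servo_tool(deltas=[{"dx":0,"dy":0,"dz":0.02,"ax":0,"ay":0,"az":0,"hand":0},{"dx":0,"dy":0,"dz":0.04,"ax":0,"ay":0,"az":0,"hand":0},{"dx":0,"dy":0,"dz":0.04,"ax":0,"ay":0,"az":0,"hand":0}])

```text
clock: 5.9
tool_pos: [0.5562, -0.107, 0.0475]
eef_rot: [0.954, -0.299, 0.001, -0.001]
contact_force: [-1.4, 1.4, 4.8]
opening: 0.008
```

Request:
servo_tool(deltas=[{"dx":0,"dy":0,"dz":0.03,"ax":0,"ay":0,"az":0,"hand":0},{"dx":0,"dy":0,"dz":0.05,"ax":0,"ay":0,"az":0,"hand":0},{"dx":0,"dy":0,"dz":0.05,"ax":0,"ay":0,"az":0,"hand":0}])

```text
clock: 6.28
tool_pos: [0.5562, -0.107, 0.0474]
eef_rot: [0.954, -0.299, 0.001, -0.001]
contact_force: [-5.7, 1.3, 31.2]
opening: -0.001
```

```bash
python3 - <<'E'
from h import *
a=np.radians(-90.4);print(r.get_state()['tool_pos'],delta([.5361,-.0140,.11],np.radians(-98)))
E
```

```text
[ 0.55615947 -0.10702622  0.04738988] (array([-1.157, -1.087, -1.042]), array([-3.9000e-02,  3.0000e-03,  1.0538e+01]))
```

Request:
servo_tool(deltas=[{"dx":0,"dy":0,"dz":-0.5,"ax":0,"ay":0,"az":0,"hand":0},{"dx":0,"dy":0,"dz":-1.1,"ax":0,"ay":0,"az":0,"hand":0},{"dx":-0.2,"dy":-0.2,"dz":-1.15,"ax":0,"ay":0,"az":1.5,"hand":28},{"dx":-0.4,"dy":-0.4,"dz":-1.15,"ax":0,"ay":0,"az":3.2,"hand":28},{"dx":-0.6,"dy":-0.55,"dz":-1.15,"ax":0,"ay":0,"az":4.9,"hand":28},{"dx":-0.8,"dy":-0.75,"dz":-1.15,"ax":0,"ay":0,"az":6.6,"hand":28},{"dx":-1.0,"dy":-0.95,"dz":-1.15,"ax":0,"ay":0,"az":8.3,"hand":28},{"dx":-1.15,"dy":-1.08,"dz":-1.15,"ax":0,"ay":0,"az":9.8,"hand":28},{"dx":-1.15,"dy":-1.08,"dz":-1.15,"ax":0,"ay":0,"az":10.5,"hand":28},{"dx":-1.15,"dy":-1.08,"dz":-1.15,"ax":0,"ay":0,"az":10.5,"hand":28}])

```text
clock: 7.52
tool_pos: [0.5361, -0.0142, 0.1129]
eef_rot: [-0.658, 0.753, -0.0, 0.001]
contact_force: [0.3, 0.5, 0.7]
opening: 0.318
```

```bash
python3 - <<'E'
from h import *
s=r.get_state()
print(s['clock'],s['tool_pos'],s['opening']);snap('wrist','w4')
print(delta([.5361,-.0140,.062],np.radians(-98)))
E
```

```text
7.525 [ 0.53608043 -0.01416862  0.11285258] 0.31834035438185004
(array([-0.006,  0.003,  0.848]), array([-0.016,  0.015,  0.056]))
```

View pics/w4.png

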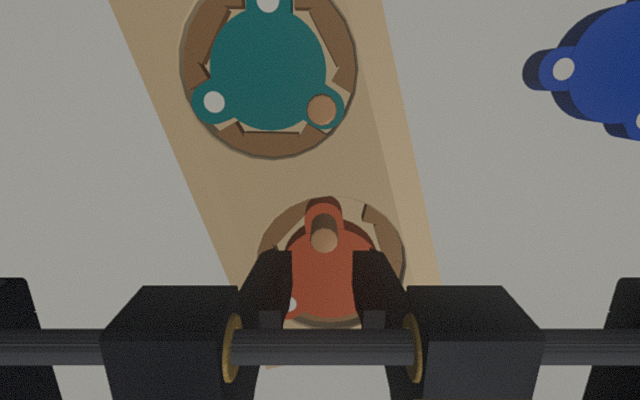

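Request:
servo_tool(deltas=[{"dx":0,"dy":0,"dz":0.4,"ax":0,"ay":0,"az":0,"hand":28},{"dx":0,"dy":0,"dz":0.7,"ax":0,"ay":0,"az":0,"hand":28},{"dx":0,"dy":0,"dz":0.85,"ax":0,"ay":0,"az":0,"hand":28},{"dx":0,"dy":0,"dz":0.85,"ax":0,"ay":0,"az":0,"hand":28},{"dx":0,"dy":0.08,"dz":0.85,"ax":0,"ay":0,"az":0,"hand":28},{"dx":0,"dy":0.12,"dz":0.85,"ax":0,"ay":0,"az":0,"hand":28},{"dx":0,"dy":0.15,"dz":0.85,"ax":0,"ay":0,"az":0,"hand":28},{"dx":0,"dy":0.18,"dz":0.85,"ax":0,"ay":0,"az":0,"hand":28},{"dx":0,"dy":0.21,"dz":0.85,"ax":0,"ay":0,"az":0,"hand":28}])

```text
clock: 8.7
tool_pos: [0.5236, -0.0127, 0.0618]
eef_rot: [-0.658, 0.753, 0.0, 0.001]
contact_force: [1.0, -0.8, -0.4]
opening: 0.32
```

Request:
servo_tool(deltas=[{"dx":0,"dy":0.015,"dz":0,"ax":0,"ay":0,"az":0,"hand":28},{"dx":0,"dy":0.03,"dz":0,"ax":0,"ay":0,"az":0,"hand":28},{"dx":0,"dy":0.045,"dz":0,"ax":0,"ay":0,"az":0,"hand":28},{"dx":0,"dy":0.045,"dz":0,"ax":0,"ay":0,"az":0,"hand":28}])

```text
clock: 9.2
tool_pos: [0.5207, -0.0123, 0.0616]
eef_rot: [-0.658, 0.753, 0.0, 0.001]
contact_force: [-0.5, 0.2, -0.7]
opening: 0.316
```

```bash
python3 - <<'E'
from h import *
s=r.get_state()
print(s['clock'],s['tool_pos'],s['opening'],s['contact_force']);snap('wrist','w5')
E
```

```text
9.2 [ 0.52069676 -0.01226734  0.06159182] 0.316142717726231 [-0.53171801  0.2201893  -0.6710792 ]
```

View pics/w5.png

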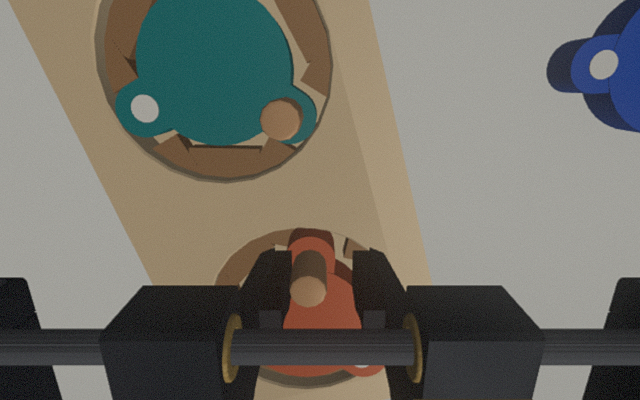

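```bash
python3 - <<'E'
from h import *
for u,v in((310,238),(295,245),(320,262),(335,290),(325,300),(220,70),(190,240),(390,200),(308,290)):print(u,v,w('w5',u,v).round(4))
p=cv2.imread('pics/w5.png');cv2.imwrite('pics/w5b.png',cv2.resize(p[215:395,210:400],None,fx=3.2,fy=3.2,interpolation=cv2.INTER_CUBIC))
E
```

```text
310 238 [ 0.525  -0.0263  0.0317]
295 245 [ 0.5325 -0.0236  0.0315]
320 262 [ 0.5213 -0.0187  0.0419]
335 290 [0.5168 0.0027 0.0322]
325 300 [0.5224 0.0076 0.0324]
220 70 [ 0.5526 -0.1049  0.0226]
190 240 [ 0.5852 -0.0292  0.0226]
390 200 [ 0.4851 -0.037   0.0231]
308 290 [ 0.5268 -0.0144  0.0566]
```

View pics/w5b.png

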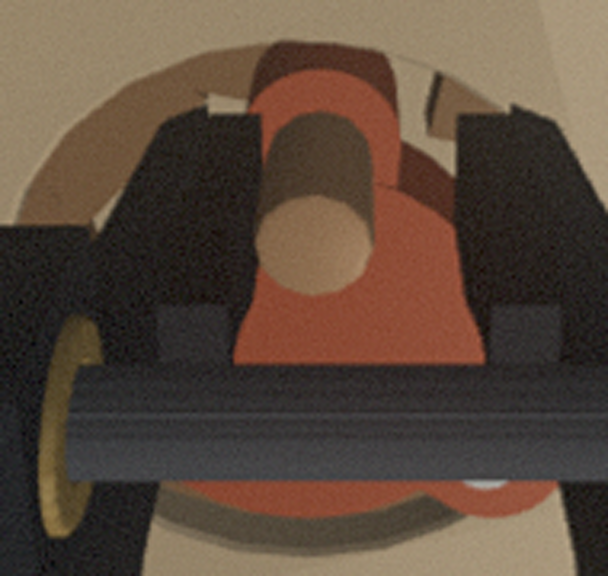

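Brick is still at 32 mm with its knob at about -105°. It needs roughly 5° more.

Request:
servo_tool(deltas=[{"dx":0,"dy":0.012,"dz":0,"ax":0,"ay":0,"az":0,"hand":28},{"dx":0,"dy":0.024,"dz":0,"ax":0,"ay":0,"az":0,"hand":28},{"dx":0,"dy":0.036,"dz":0,"ax":0,"ay":0,"az":0,"hand":28},{"dx":0,"dy":0.036,"dz":0,"ax":0,"ay":0,"az":0,"hand":28}])

```text
clock: 9.75
tool_pos: [0.5185, -0.012, 0.0616]
eef_rot: [-0.658, 0.753, 0.0, 0.001]
contact_force: [-0.4, -0.7, -0.2]
opening: 0.313
```

```bash
python3 - <<'E'
from h import *
s=r.get_state()
print(s['clock'],s['tool_pos'],s['contact_force']);snap('wrist','w6')
for u,v in((305,240),(310,238),(295,245),(335,290),(325,300)):print(u,v,w('w6',u,v).round(4))
E
```

```text
9.75 [ 0.518515   -0.01202568  0.06163462] [-0.42777056 -0.66922859 -0.16975743]
305 240 [ 0.5264 -0.0211  0.0223]
310 238 [ 0.5238 -0.0218  0.0222]
295 245 [ 0.5317 -0.0191  0.0225]
335 290 [0.5151 0.0093 0.0223]
325 300 [0.5211 0.0152 0.0215]
```

View pics/w6.png

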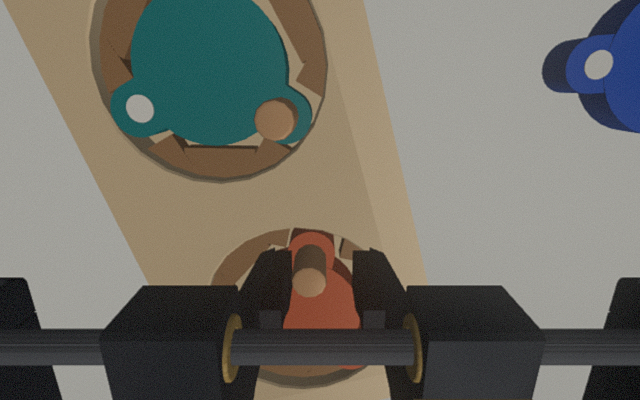

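Brick has fallen and now reads 22 mm. I'll lift and press its hub.

```bash
python3 - <<'E'
from h import *
print(delta([.536,.021,.048],np.radians(-98)))
E
```

```text
(array([-0.584, -0.213,  0.229]), array([-0.008,  0.019,  0.04 ]))
```

Request:
servo_tool(deltas=[{"dx":0,"dy":-0.08,"dz":0,"ax":0,"ay":0,"az":0,"hand":28},{"dx":0,"dy":-0.08,"dz":-0.4,"ax":0,"ay":0,"az":0,"hand":28},{"dx":0,"dy":-0.08,"dz":-0.8,"ax":0,"ay":0,"az":0,"hand":28},{"dx":0,"dy":-0.08,"dz":-0.8,"ax":0,"ay":0,"az":0,"hand":0},{"dx":0,"dy":-0.08,"dz":-0.8,"ax":0,"ay":0,"az":0,"hand":0}])

```text
clock: 10.42
tool_pos: [0.5233, -0.0125, 0.1092]
eef_rot: [-0.658, 0.753, 0.0, 0.001]
contact_force: [1.0, -0.0, 1.2]
opening: 0.117
```

```bash
python3 - <<'E'
from h import *
print(r.get_state()['opening'],delta([.536,.021,.049],np.radians(-98)))
E
```

```text
0.11707660067096158 (array([-0.58 , -0.134,  1.004]), array([-0.006,  0.02 ,  0.045]))
```

Request:
servo_tool(deltas=[{"dx":-0.3,"dy":-0.07,"dz":0,"ax":0,"ay":0,"az":0,"hand":0},{"dx":-0.58,"dy":-0.13,"dz":0,"ax":0,"ay":0,"az":0,"hand":0},{"dx":-0.58,"dy":-0.13,"dz":0.4,"ax":0,"ay":0,"az":0,"hand":0},{"dx":-0.58,"dy":-0.13,"dz":0.8,"ax":0,"ay":0,"az":0,"hand":0},{"dx":-0.58,"dy":-0.13,"dz":1.0,"ax":0,"ay":0,"az":0,"hand":0},{"dx":-0.58,"dy":-0.13,"dz":1.03,"ax":0,"ay":0,"az":0,"hand":0},{"dx":-0.58,"dy":-0.13,"dz":1.05,"ax":0,"ay":0,"az":0,"hand":0},{"dx":-0.58,"dy":-0.13,"dz":1.05,"ax":0,"ay":0,"az":0,"hand":0}])

```text
clock: 11.42
tool_pos: [0.5354, 0.0206, 0.0475]
eef_rot: [-0.657, 0.754, 0.001, 0.001]
contact_force: [-3.0, -0.1, 10.9]
opening: 0.003
```

Request:
servo_tool(deltas=[{"dx":0,"dy":0,"dz":-0.6,"ax":0,"ay":0,"az":0,"hand":0},{"dx":0,"dy":0,"dz":-1.4,"ax":0,"ay":0,"az":0,"hand":0},{"dx":0.5,"dy":-0.1,"dz":-2.2,"ax":0,"ay":0,"az":0,"hand":0},{"dx":1.0,"dy":-0.2,"dz":-3.0,"ax":0,"ay":0,"az":0,"hand":0},{"dx":1.6,"dy":-0.3,"dz":-3.6,"ax":0,"ay":0,"az":0,"hand":0},{"dx":2.0,"dy":-0.3,"dz":-3.8,"ax":0,"ay":0,"az":0,"hand":0},{"dx":2.0,"dy":-0.3,"dz":-3.8,"ax":0,"ay":0,"az":0,"hand":0},{"dx":2.0,"dy":-0.3,"dz":-3.8,"ax":0,"ay":0,"az":0,"hand":0}])

```text
clock: 12.42
tool_pos: [0.537, -0.0992, 0.2734]
eef_rot: [-0.658, 0.753, 0.002, 0.001]
contact_force: [-0.7, 0.1, -0.5]
opening: 0.001
```

```bash
python3 - <<'E'
from h import *
s=r.get_state()
print(s['clock'],s['tool_pos'],s['contact_force']);p,d,m=snap('wrist','w7');snap('scene','s7')
# height map
a=m;v,u=np.mgrid[:400,:640];ray=np.stack([(u-m['cx'])/m['fx'],-(v-m['cy'])/m['fy'],-np.ones_like(u,float)],-1)*d[...,None]
X=ray@m['pose'][:3,:3].T+m['pose'][:3,3]
for n,c in(('teal',(.5557,-.107)),('brick',(.536,.021))):
    rr=np.hypot(X[...,0]-c[0],X[...,1]-c[1]);k=(rr<.026)&(X[...,2]<.04)&(X[...,2]>.005)
    A=np.c_[X[k][:,:2]-c,np.ones(k.sum())];f=np.linalg.lstsq(A,X[k][:,2],rcond=None)[0]
    k2=(rr>.053)&(rr<.058)&(X[...,2]>.01)&(X[...,2]<.04)
    print(n,k.sum(),'z',f[2],'tilt deg',np.degrees(np.hypot(*f[:2])),'platform',np.median(X[k2][:,2]),k2.sum())
E
```

```text
12.425 [ 0.53695702 -0.09922896  0.27337732] [-0.66351911  0.10787252 -0.54734263]
teal 1808 z 0.021914284288362368 tilt deg 0.024798621356884983 platform 0.021948035686651268 1501
brick 159 z 0.021569938396098245 tilt deg 0.7634605216548119 platform 0.021834074296741113 679
```

View pics/w7.png

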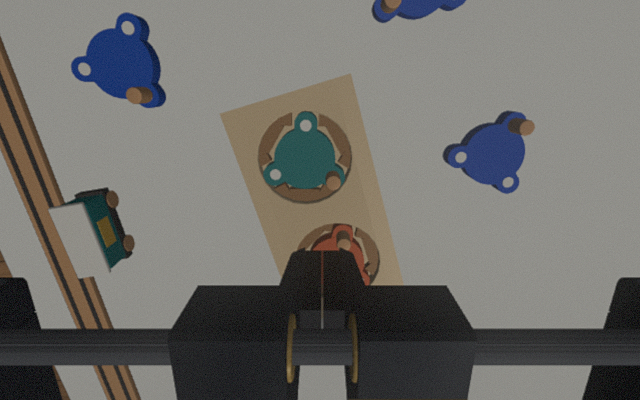

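View pics/s7.png

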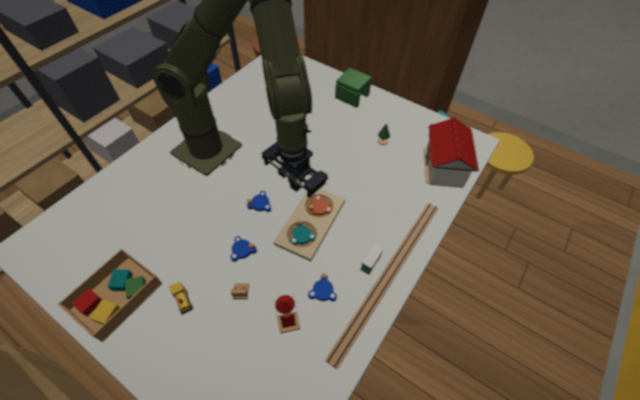

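Teal is flush, with 0.02° of tilt. Only a sliver of the brick paver is visible, so I'll take one better view of it.

Request:
servo_tool(deltas=[{"dx":0.8,"dy":0,"dz":0,"ax":0,"ay":0,"az":0,"hand":0},{"dx":1.6,"dy":0,"dz":0,"ax":0,"ay":0,"az":0,"hand":0},{"dx":1.6,"dy":0,"dz":0,"ax":0,"ay":0,"az":-1.7,"hand":0},{"dx":1.6,"dy":0,"dz":0,"ax":0,"ay":0,"az":-3.4,"hand":0},{"dx":0,"dy":0,"dz":0,"ax":0,"ay":0,"az":-5,"hand":0},{"dx":-1,"dy":0,"dz":0,"ax":0,"ay":0,"az":-6.5,"hand":0},{"dx":-2.4,"dy":0,"dz":0,"ax":0,"ay":0,"az":-8,"hand":0},{"dx":-2.4,"dy":0,"dz":0,"ax":0,"ay":0,"az":-8,"hand":0},{"dx":-2.4,"dy":0,"dz":0,"ax":0,"ay":0,"az":-8,"hand":0},{"dx":-2.4,"dy":0,"dz":0,"ax":0,"ay":0,"az":-8,"hand":0}])

```text
clock: 13.78
tool_pos: [0.5562, 0.0418, 0.2742]
eef_rot: [0.907, -0.42, -0.0, -0.0]
contact_force: [-0.0, -0.4, 0.0]
opening: 0.006
```

```bash
python3 - <<'E'
from h import *
s=r.get_state()
print(s['clock'],s['tool_pos'],s['contact_force']);p,d,m=snap('wrist','w8')
v,u=np.mgrid[:400,:640];ray=np.stack([(u-m['cx'])/m['fx'],-(v-m['cy'])/m['fy'],-np.ones_like(u,float)],-1)*d[...,None]
X=ray@m['pose'][:3,:3].T+m['pose'][:3,3]
for n,c in(('teal',(.5557,-.107)),('brick',(.536,.021))):
    rr=np.hypot(X[...,0]-c[0],X[...,1]-c[1]);k=(rr<.026)&(X[...,2]<.04)&(X[...,2]>.005)
    if k.sum()<50: continue
    A=np.c_[X[k][:,:2]-c,np.ones(k.sum())];f=np.linalg.lstsq(A,X[k][:,2],rcond=None)[0]
    k2=(rr>.053)&(rr<.058)&(X[...,2]>.01)&(X[...,2]<.04)
    print(n,k.sum(),'z',f[2],'tilt deg',np.degrees(np.hypot(*f[:2])),'platform',np.median(X[k2][:,2]),k2.sum())
E
```

```text
13.775 [0.55620035 0.04175039 0.27420205] [-0.0139297  -0.44440747  0.02235537]
teal 2383 z 0.022080272236969452 tilt deg 0.13768867027797277 platform 0.022080869326031205 1503
brick 1789 z 0.021999207621112623 tilt deg 0.0834438163321485 platform 0.021964884591398615 1474
```

View pics/w8.png

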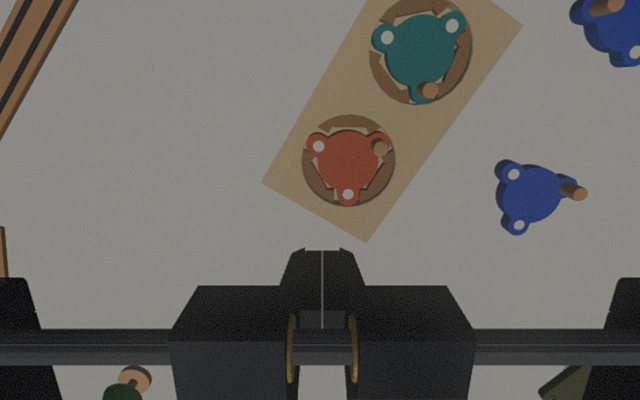

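Both pavers, teal at px (420,50) and brick at (348,160), sit level in their cut-outs.

```bash
python3 -c "
from plant import r
print(r.finish_job())"
```

```text
the job is handed in; nothing more can be done
None
```

Both pavers now lie flush in their cut-outs, and I handed the job in at about 14 s with the robot touching nothing. I turned each one clockwise by its knob with the fingers held loosely around it (teal about 9°, brick about 19°) until it dropped. Then I pressed each hub with the closed fingertips.

- **Flushness:** the last depth check put both pavers at 22.0–22.1 mm, the same as the platform around them. Tilt was 0.14° or less.
- **Disagreeing check:** an earlier fit gave the brick 0.76° of tilt. Most of the brick was hidden then, so the fit used only 159 pixels; the clear view gave 0.08°.
- **Pressing force:** the press on the teal hub reached 31 N, more than I intended but within the limit. The press on the brick was 11 N.
- **Other toys:** in the scene picture after the work, the other toys and blue look-alikes appeared to be where they started. I judged this by eye, not by measurement.

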